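# Loosen the rotor nut whose thread may be reversed

### The job

Two identical small centrifuges stand on the lab bench; loosen the rotor nut of the one next to the white tube rack by about an eighth of a turn or more, then let go. One of the two machines has a reverse thread and nothing shows which, so try the nut both ways and turn it the way it gives. Leave the other machine's nut tight and do not push the tube rack or the carton of slides about.

Things in the scene. Friction and masses are not known exactly. Their poses are not given: they have to be found in the camera images.
- nut_a_grip (a point): grip centre of rotor nut a, on its centrifuge's vertical axis, 120 mm above the bench. Bare-metal bar 48 mm long (point x), 14 thick (y), 26 tall, 13 mm clear of the rotor, on a thin stem. Below it a fixed round centrifuge: white body, grey foot, 160 mm across, 94 high, flat black braked rotor. The two machines look the same.
- nut_b_grip (a point): grip centre of rotor nut b, on its centrifuge's vertical axis, 120 mm above the bench. Bare-metal bar 48 mm long (point x), 14 thick (y), 26 tall, 13 mm clear of the rotor, on a thin stem. Below it a fixed round centrifuge: white body, grey foot, 160 mm across, 94 high, flat black braked rotor. The two machines look the same.
- nut_a (a joint): angle of rotor nut a about the vertical: 0 tight against its stop, as at the start; grows to 1.4 rad (end stop) as it is loosened, whichever way that is. Turning takes about 0.12 N m and it stays as left; tightening is blocked at 0. One of the two nuts, unmarked, has a reverse thread and loosens clockwise seen from above, the other anticlockwise.
- nut_b (a joint): angle of rotor nut b about the vertical: 0 tight against its stop, as at the start; grows to 1.4 rad (end stop) as it is loosened, whichever way that is. Turning takes about 0.12 N m and it stays as left; tightening is blocked at 0. One of the two nuts, unmarked, has a reverse thread and loosens clockwise seen from above, the other anticlockwise.
- rack_center (a point): middle of the loose white tube rack, 25 mm above the bench; 130 mm long (x), 55 wide, 48 high, with four capped tubes up to 65 mm high. It stands at the outer side of the centrifuge to work on (less than 350 mm from its axis, more than 450 mm from the other's).
- carton_center (a point): middle of the loose paper carton of microscope slides, 118 x 65 x 52 mm, 26 mm above the bench, at the outer side of the other centrifuge; a bystander.

How it is judged:
By the outcome, as a careful person would: the job done as asked, in the order asked, and still so for the second after the job is handed in, with the robot touching nothing.
It also fails if it takes over 35 s, if anything falls off the work surface, if the arm or the gripper's body presses on something with over 40 N, if the wrist force passes 120 N, or if a joint passes its speed limit or range.

### The arm

A 6-joint arm with a two-finger parallel gripper is mounted at the origin on the work surface. World frame = base frame: x ahead of the robot, y to its left, z up, the work surface at z = 0. Lengths are in m, angles in rad, forces in N, time in s.
With the tool pointing down it reaches from about 0.35 to 0.975 m from the base axis. Payload 4.9 kg.
Tool frame: the origin (TCP) lies at the very end of the fingers, on their centre line; the grasp point (between the pads) lies 19 mm behind it; z points along the fingers, y is the direction in which the jaws open and shut (so a half turn about z gives the same grasp; the last joint's range is limited). The gripper opens to 85 mm and grips with 20 to 120 N. Pads are 22 mm wide; open, the fingers measure 114 mm over their backs; the gripper's body (76 mm by 85 mm) begins 54 mm behind the grasp point. The pads swing forward as they close: fully open they stand 13 mm farther back than shut.
Start: joints at [1.193, 0.053, 1.613, -0, 1.476, -0.119], TCP at [0.16, 0.604, 0.231] pointing down, gripper open.
Joint ranges: [-3.01, 3.01], [-1.01, 2.22], [0.06, 2.58], [-1.02, 4.17], [0.09, 2.62], [-3.14, 3.14]. Speed limits (rad/s): [2.57, 2.57, 3.14, 3.14, 3.14, 3.14].

### API

Orientations are given as a rotation vector (axis times angle).
In Python, from station import ctrl gives the robot as it stands.
- The arm moves only by the tool step_arm, never from a script. Its argument "moves" is a list of rows, each a list of 5 numbers: the opening, from 0 (shut) to 1 (fully open), then the shift along the world's x, y, z in m, then the turn about the world's z in degrees. A call has 1 to 20 rows; each row shifts and turns the pose as measured when the row begins; what a row does not reach is not made up. A row lasts 1/8 s, in which the tool goes at most 62.5 mm and 10.7 degrees, less where a joint would pass 70% of its speed; a pose out of reach is approached as far as the arm can. A call is refused whole if a number of a shift passes 0.0625 or a number of a turn 10.7, either way. A call with a gripper value outside its range is refused whole. The fingers move at their own pace and stop on an object; "newtons" is the grip in N (left out, the last holds). Time passes only in rows, so rows that do not move let the fingers close. It gives the time, the measured TCP pose, the force and the opening at its end, in the units of the state.
- ctrl.get_obs(): the state, without advancing time (a new reading comes with each control period).
- ctrl.get_image(name): name is "scene" or "top" or "wrist"; returns a dict with "color" (400x640x3 uint8, red, green, blue), "camera_matrix" (3x3 intrinsics, pixels), "R" (3x3) and "t" (3): a world point X has camera coordinates R X + t; the wrist camera has in their place "T_tool_cam" (4x4, takes a point from camera to tool coordinates, whose origin is the TCP and whose axes are the flange's). Camera axes: x right, y down, z forward; pixel columns grow to the right and rows downward; lengths in m; the calibration is good to about 2 mm. A picture is of the moment at which its call begins: read the wrist's pose just before it. There is no depth.
- ctrl.finish_job(): hands the job in, once; it reports no verdict.
Trained networks look in a picture, given as the dict that the camera call returned (one of the last four; its "shot" number tells which), for a name from the list of things; names that differ only in an ending like _2 or _b are one class to them, and where a whole thing is asked for, a point or a joint stands for the part that bears it (a point fixed in the world has none). Each returns a list of dicts, best first, with "p" (0 to 1); they miss things now and then, are a little off and sometimes report something else, mostly with a low value. They report only what shows in the picture. A call takes as long as a camera call.
- ctrl.spot_in(picture, query): "bbox" ([left, top, right, bottom] in pixels, round what is visible of it).
The state is a dict: "t": time; "q": joint angles; "dq": joint speeds; "effort": joint torques, N m; "tool_pos": TCP position; "tool_rot": TCP orientation; "contact_force": force on the tool from outside, world axes, zero at the start; "wrist_torque": the same for the moment, N m; "opening": finger opening in m.
Only numpy, scipy, OpenCV 4.12 (cv2) and the standard library are available. Lean on these libraries where they do the work, as an engineer would, in place of code of your own. Each camera call takes 0.05 s, during which the arm holds its last target.

## Working session

There is one attempt and no reset: what is moved stays moved. The work goes in short steps, Python scripts to look and compute and a tool call to move; the robot and the scene stay as the last step left them, time stands still between calls to the robot, and variables do not carry over. Pictures are saved under pics/ and viewed, and the job is handed in when it is done.

Besides the shell and the picture viewer there is one more tool, called after "Emit:" as a command line: name --pt "numbers of a row" for each row, then --argument value for the rest. step_arm: Moves the arm, as the interface text tells. Its arguments: {"type":"object","properties":{"moves":{"type":"array","items":{"type":"array","items":{"type":"number"}}},"newtons":{"type":"number"}},"required":["moves"]}

```bash
mkdir -p pics; cat > h.py <<'E'
import numpy as np,cv2
from station import ctrl
def snap(n,f):
    o=ctrl.get_obs();im=ctrl.get_image(n);cv2.imwrite('pics/'+f,im['color'][:,:,::-1]);return o,im
def ray(im,u,v,z):
    K=np.array(im['camera_matrix']);R=np.array(im['R']);t=np.array(im['t'])
    d=R.T@np.linalg.solve(K,[u,v,1]);c=-R.T@t
    return c+d*(z-c[2])/d[2]
E
python3 - <<'E'
from h import *
o,im=snap('top','top0.png'); print(o)
for q,z in (('nut_a_grip',.12),('rack_center',.025),('carton_center',.026)):
    for d in ctrl.spot_in(im,q)[:4]:
        b=d['bbox'];print(q,d['p'],b,ray(im,(b[0]+b[2])/2,(b[1]+b[3])/2,z))
o,im=snap('scene','scene0.png')
E
```

```text
{'t': 0.0, 'q': array([ 1.19299012e+00,  5.33472582e-02,  1.61430749e+00,  1.02226400e-05,
        1.47600091e+00, -1.19026438e-01]), 'dq': array([-1.17729232e-03, -2.32284350e-04, -1.12579723e-03,  1.06784306e-03,
       -2.04310458e-03,  4.56505896e-05]), 'effort': array([ 2.37904431e-03, -3.93692636e+01, -3.70177031e+01,  1.93712174e-05,
        7.07997009e-03, -2.25653429e-05]), 'tool_pos': array([0.15971745, 0.60359743, 0.23006092]), 'tool_rot': array([-0.40529164, -3.11481693,  0.00313664]), 'contact_force': array([-0.31775277, -0.7899671 ,  0.5956651 ]), 'wrist_torque': array([0.0128181 , 0.03508347, 0.02245396]), 'opening': 0.08551659326023993}
nut_a_grip 0.71 [250.1, 194.3, 263.8, 213.8] [0.52339302 0.17099106 0.12      ]
rack_center 0.78 [172.1, 189.7, 199.5, 239.0] [0.50873252 0.38142143 0.025     ]
carton_center 0.81 [449.1, 164.3, 485.1, 214.2] [ 0.55365899 -0.37642894  0.026     ]
```

View pics/top0.png

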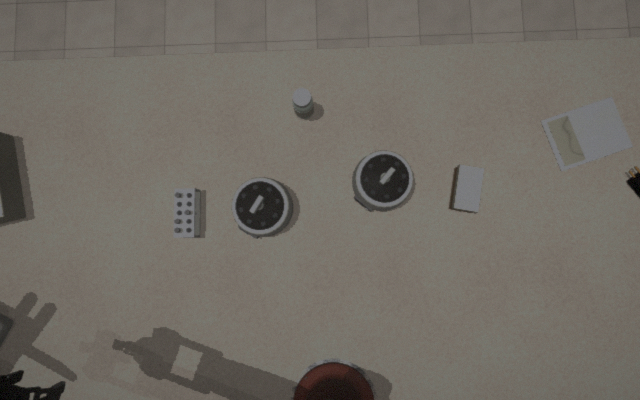

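View pics/scene0.png

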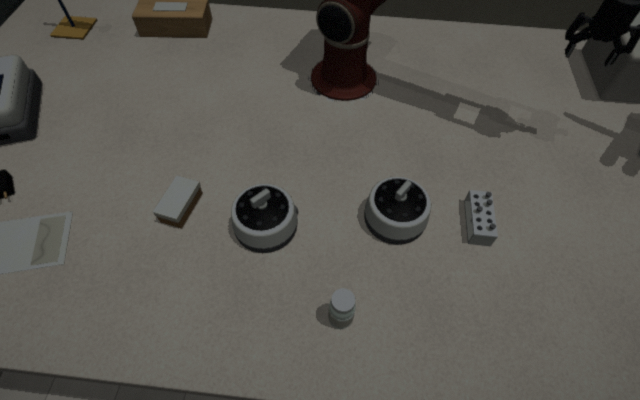

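```bash
python3 - <<'E'
import cv2
a=cv2.imread('pics/top0.png')[150:270,150:310]
cv2.imwrite('pics/top0c.png',cv2.resize(a,None,fx=5,fy=5,interpolation=cv2.INTER_CUBIC))
E
```

```text
(no output)
```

View pics/top0c.png

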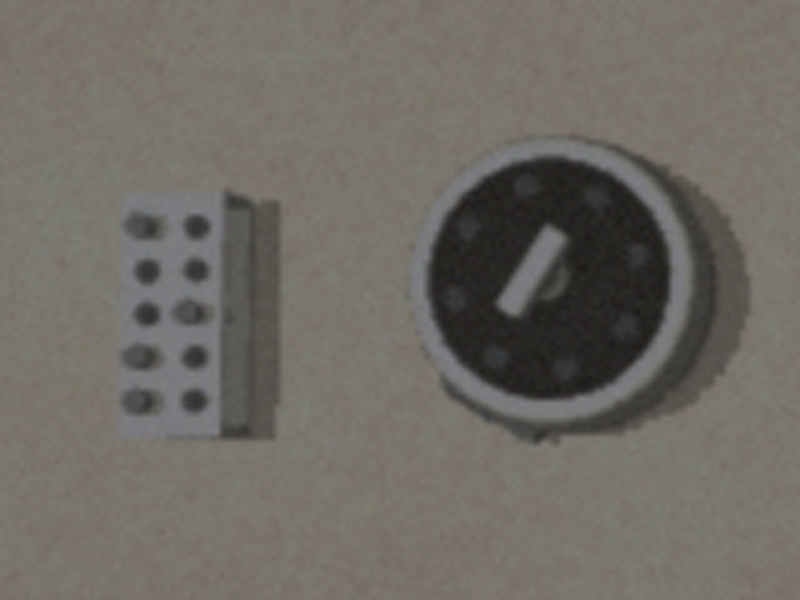

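The top picture shows the rack at (187,213). The machine to work on is next to it, at (262,207), and its nut bar runs from about (252,212) to (261,197). Next I'll measure the bar.

```bash
cat > bar.py <<'E'
from h import *
def bar(im,box,thr,z=.133):
    g=cv2.cvtColor(im['color'],cv2.COLOR_RGB2GRAY);u0,v0,u1,v1=box
    m=(g[v0:v1,u0:u1]>thr).astype(np.uint8)
    n,l,s,c=cv2.connectedComponentsWithStats(m)
    i=1+np.argmax(s[1:,4]);vv,uu=np.nonzero(l==i)
    P=np.array([ray(im,u+u0,v+v0,z)[:2] for u,v in zip(uu,vv)]).astype(np.float32)
    r=cv2.minAreaRect(P*1000)
    w,V=np.linalg.eigh(np.cov(P.T));d=V[:,1]
    return s[i],P.mean(0),np.degrees(np.arctan2(d[1],d[0]))%180,np.sqrt(12*w),r
E
python3 - <<'E'
from bar import *
o,im=snap('top','t1.png')
for th in (90,105,120): print(bar(im,(245,190,272,222),th))
o,im=snap('scene','s1.png')
print(ctrl.spot_in(im,'nut_a_grip'))
for th in (110,130,150): print(bar(im,(390,176,416,206),th,.12))
a=im['color'][165:250,360:440,::-1];cv2.imwrite('pics/s1c.png',cv2.resize(a,None,fx=7,fy=7,interpolation=cv2.INTER_CUBIC))
E
```

```text
(array([ 5,  5, 13, 18, 93], dtype=int32), array([0.5231575 , 0.17132196], dtype=float32), np.float64(147.09764814193804), array([0.01195199, 0.04605158]), ((522.9498901367188, 171.472412109375), (11.701383590698242, 45.50199890136719), 56.95468521118164))
(array([ 5,  6, 13, 17, 75], dtype=int32), array([0.52320254, 0.17151326], dtype=float32), np.float64(146.2200709856198), array([0.01017395, 0.04396699]), ((523.2710571289062, 171.48789978027344), (9.966835975646973, 43.4503059387207), 56.52825927734375))
(array([ 6,  7, 10, 15, 39], dtype=int32), array([0.52301955, 0.17149454], dtype=float32), np.float64(146.6651078388999), array([0.00655514, 0.03765463]), ((522.8668823242188, 171.3627471923828), (6.7577900886535645, 38.86634826660156), 56.993717193603516))
[{'bbox': [399.6, 183.1, 409.8, 199.4], 'p': 0.44}]Traceback (most recent call last):
  File "<stdin>", line 6, in <module>
  File "bar.py", line 6, in bar
    i=1+np.argmax(s[1:,4]);vv,uu=np.nonzero(l==i)
        ~~~~~~~~~^^^^^^^^^
    return _wrapfunc(a, 'argmax', axis=axis, out=out, **kwds)
    return bound(*args, **kwds)
ValueError: attempt to get argmax of an empty sequence
```

Emit:
step_arm --pt "1 0.036 -0.043 0 -1.8" --pt "1 0.036 -0.043 0 -1.8" --pt "1 0.036 -0.043 0 -1.8" --pt "1 0.036 -0.043 0 -1.8" --pt "1 0.036 -0.043 0 -1.8" --pt "1 0.036 -0.043 0 -1.8" --pt "1 0.036 -0.043 0 -1.8" --pt "1 0.036 -0.043 0 -1.8" --pt "1 0.036 -0.043 0 -1.8" --pt "1 0.036 -0.043 0 -1.8" --pt "1 0 0 0 0"

```text
t: 1.78
tool_pos: [0.5287, 0.1595, 0.2332]
tool_rot: [0.898, 3.005, 0.007]
contact_force: [-0.3, -0.3, 0.1]
opening: 0.0853
```

```bash
cat >> bar.py <<'E'
from scipy.spatial.transform import Rotation as Ro
def wsnap(f):
    o,im=snap('wrist',f)
    T=np.eye(4);T[:3,:3]=Ro.from_rotvec(o['tool_rot']).as_matrix();T[:3,3]=o['tool_pos']
    W=np.linalg.inv(T@np.array(im['T_tool_cam']));im['R']=W[:3,:3];im['t']=W[:3,3]
    y=T[:3,1];print('t',o['t'],'tcp',o['tool_pos'],'tilt z',T[:3,2],'jaw y deg',np.degrees(np.arctan2(y[1],y[0])),'q',o['q'].round(3),'open',o['opening'],'F',o['contact_force'].round(1),o['wrist_torque'].round(2))
    return o,im
E
python3 - <<'E'
from bar import *
o,im=wsnap('w1.png'); print(np.array(im['T_tool_cam']).round(3))
print(ctrl.spot_in(im,'nut_a_grip'))
E
```

```text
t 1.775 tcp [0.52870895 0.15953669 0.23321319] tilt z [ 0.0067526   0.00259444 -0.99997384] jaw y deg 56.729339004648594 q [ 0.158 -0.127  1.785  0.002  1.477 -0.833] open 0.08530674450456283 F [-0.3 -0.3  0.1] [ 0.01  0.   -0.02]
[[ 0.    -0.955 -0.298  0.075]
 [ 1.    -0.     0.001 -0.   ]
 [-0.001 -0.298  0.955 -0.143]
 [ 0.     0.     0.     1.   ]]
[{'bbox': [313.7, 151.2, 338.3, 210.7], 'p': 0.59}]
```

View pics/w1.png

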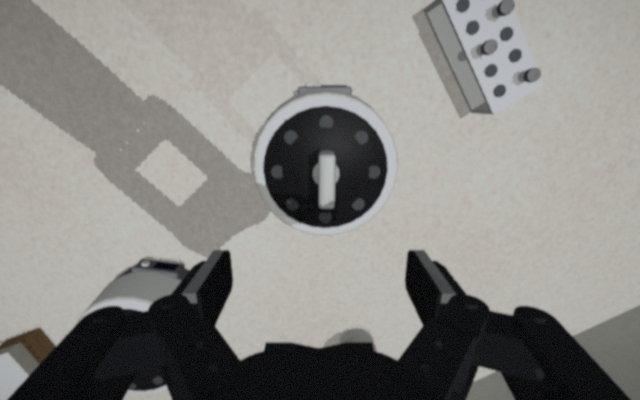

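The wrist picture shows the nut bar upright from about (326,152) to (327,210), with the rack at upper right near (490,55). The bar is already in line with the jaws.

```bash
python3 - <<'E'
from bar import *
o,im=wsnap('w2.png')
for th in (120,140,160): print(bar(im,(305,140,350,225),th))
# stem/rotor centre
g=cv2.cvtColor(im['color'],cv2.COLOR_RGB2GRAY)
m=(g<90).astype(np.uint8);m[:90]=0;m[245:]=0;m[:,:250]=0;m[:,400:]=0
c=max(cv2.findContours(m,cv2.RETR_EXTERNAL,cv2.CHAIN_APPROX_NONE)[0],key=cv2.contourArea)
e=cv2.fitEllipse(c);print(e,ray(im,*e[0],.094))
a=im['color'][80:250,240:410,::-1];cv2.imwrite('pics/w2c.png',cv2.resize(a,None,fx=3.5,fy=3.5))
E
```

```text
t 1.875 tcp [0.52705963 0.16203071 0.23311546] tilt z [ 0.006044    0.00344125 -0.99997581] jaw y deg 56.95543278089186 q [ 0.162 -0.129  1.787  0.002  1.477 -0.832] open 0.0851068487305971 F [0.  0.2 0.6] [ 0.02  0.03 -0.06]
(array([ 13,  18,  20,  52, 817], dtype=int32), array([0.5203894, 0.1746446], dtype=float32), np.float64(144.97102165327868), array([0.01409432, 0.04224598]), ((522.6636962890625, 174.8069610595703), (15.957581520080566, 44.51376724243164), 56.93040466308594))
(array([ 14,  18,  18,  48, 685], dtype=int32), array([0.51953286, 0.17540263], dtype=float32), np.float64(144.74665923036926), array([0.01300499, 0.03835582]), ((521.1316528320312, 175.8162078857422), (14.292699813842773, 40.831703186035156), 56.98838424682617))
(array([ 15,  20,  13,  45, 536], dtype=int32), array([0.51943696, 0.17504844], dtype=float32), np.float64(145.48407530316615), array([0.01034698, 0.03757348]), ((520.7482299804688, 174.55697631835938), (10.077739715576172, 38.27627944946289), 57.046321868896484))
((323.6791687011719, 169.5538330078125), (118.29289245605469, 121.49668884277344), 78.36567687988281) [0.51795286 0.17513883 0.094     ]
```

View pics/w2c.png

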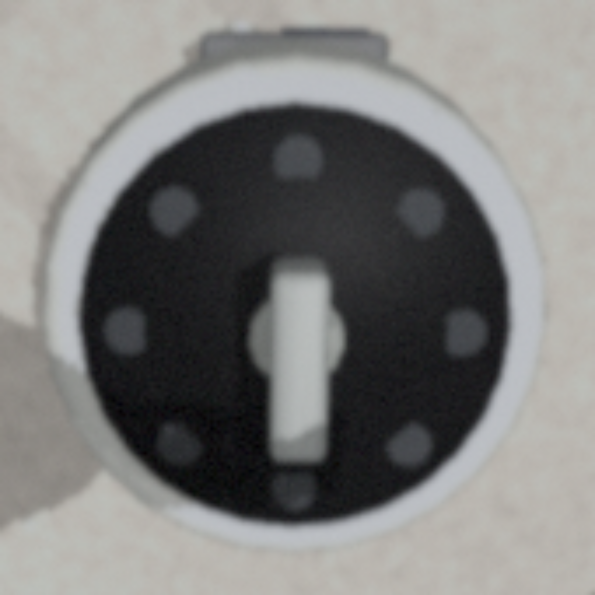

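```bash
python3 - <<'E'
from bar import *
o,im=wsnap('w3.png')
for p in ((325.4,156.6),(325.4,212),(325.4,184.3)): print(ray(im,*p,.133))
o,im=snap('top','t3.png'); 
g=cv2.cvtColor(im['color'],cv2.COLOR_RGB2GRAY)
m=(g<60).astype(np.uint8);m[:170]=0;m[240:]=0;m[:,:230]=0;m[:,295:]=0
c=max(cv2.findContours(m,cv2.RETR_EXTERNAL,cv2.CHAIN_APPROX_NONE)[0],key=cv2.contourArea)
e=cv2.fitEllipse(c);print(e,ray(im,*e[0],.094))
print(ctrl.get_obs()['tool_pos'])
E
```

```text
t 1.925 tcp [0.52662683 0.16275131 0.23311881] tilt z [ 0.00610935  0.00347602 -0.9999753 ] jaw y deg 57.039876832073524 q [ 0.163 -0.129  1.787  0.002  1.477 -0.832] open 0.0855841961810731 F [-0.8  0.5  0.8] [-0.03  0.02 -0.04]
[0.5015441  0.18666823 0.133     ]
[0.54236873 0.16060355 0.133     ]
[0.52136497 0.1740135  0.133     ]
((255.65821838378906, 202.23965454101562), (46.29608154296875, 69.1201171875), 146.1533966064453) [0.53011943 0.17891734 0.094     ]
[0.52628119 0.1634561  0.23321555]
```

Emit:
step_arm --pt "1 -0.004 0.009 -0.03 0" --pt "1 0 0 -0.03 0" --pt "1 0 0 -0.03 0" --pt "1 0 0 0 0" --pt "1 0 0 0 0" --newtons 40

```text
t: 2.65
tool_pos: [0.5199, 0.1787, 0.1441]
tool_rot: [0.87, 3.009, 0.012]
contact_force: [0.4, 0.1, 0.4]
opening: 0.0856
```

```bash
python3 - <<'E'
from bar import *
o,im=wsnap('w4.png')
E
```

```text
t 2.65 tcp [0.51994458 0.17872586 0.14411772] tilt z [ 0.01141889  0.00495451 -0.99992253] jaw y deg 57.73232353396814 q [ 0.194 -0.065  1.879  0.003  1.315 -0.814] open 0.08561242711250534 F [0.4 0.1 0.4] [-0.04  0.02 -0.  ]
```

View pics/w4.png

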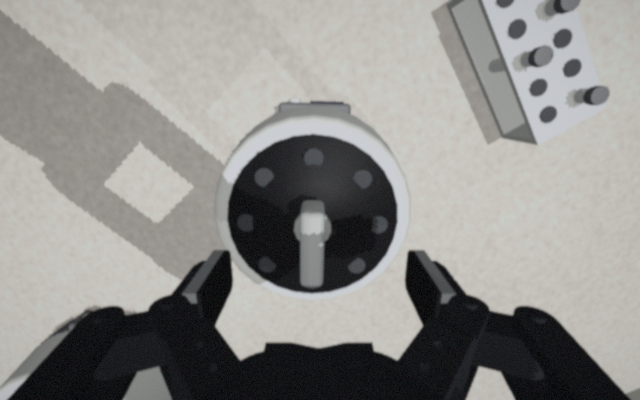

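The wrist picture shows the bar at columns 301–324 and rows 200–287, between the fingers and a little left of centre.

```bash
python3 - <<'E'
from bar import *
o,im=wsnap('w5.png')
for p in ((312.5,200),(312,287),(312.3,243)): print(ray(im,*p,.133))
def proj(X):
    c=im['R']@X+im['t'];p=im['camera_matrix']@c;return p[:2]/p[2]
print(proj(np.array([*o['tool_pos'][:2],.133])),proj(np.array([.5215,.1735,.133])))
E
```

```text
t 2.7 tcp [0.51982143 0.17862277 0.14397113] tilt z [ 0.0110654   0.00491674 -0.99992669] jaw y deg 57.7231789417605 q [ 0.194 -0.065  1.879  0.003  1.315 -0.814] open 0.08520137963452168 F [-0.5 -0.2  0. ] [-0.02 -0.01 -0.01]
[0.49643491 0.18975349 0.133     ]
[0.54246796 0.15993178 0.133     ]
[0.51807201 0.17576821 0.133     ]
[318.18386671 242.89989359] [312.19283759 249.49444523]
```

Emit:
step_arm --pt "1 0.001 -0.0045 -0.02 -0.5" --pt "1 0 0 -0.02 0" --pt "1 0 0 0 0" --pt "1 0 0 0 0"

```text
t: 3.25
tool_pos: [0.5227, 0.1733, 0.1043]
tool_rot: [0.885, 3.0, 0.015]
contact_force: [0.2, -1.0, 0.6]
opening: 0.0855
```

Emit:
step_arm --pt "0 0 0 0 0" --pt "0 0 0 0 0" --pt "0 0 0 0 0" --pt "0 0 0 0 0" --pt "0 0 0 0 0" --pt "0 0 0 0 0" --newtons 50

```text
t: 4.0
tool_pos: [0.5233, 0.1723, 0.1064]
tool_rot: [0.885, 2.998, 0.012]
contact_force: [0.2, -0.3, -0.6]
opening: 0.0133
```

```bash
python3 - <<'E'
from bar import *
o,im=wsnap('w6.png')
E
```

```text
t 4.0 tcp [0.52327887 0.17231079 0.10638428] tilt z [ 0.01701061  0.00292685 -0.99985103] jaw y deg 57.10791299507821 q [ 0.183 -0.023  1.906 -0.     1.241 -0.813] open 0.01325079345063327 F [ 0.2 -0.3 -0.6] [-0.15  0.12 -0.01]
```

View pics/w6.png

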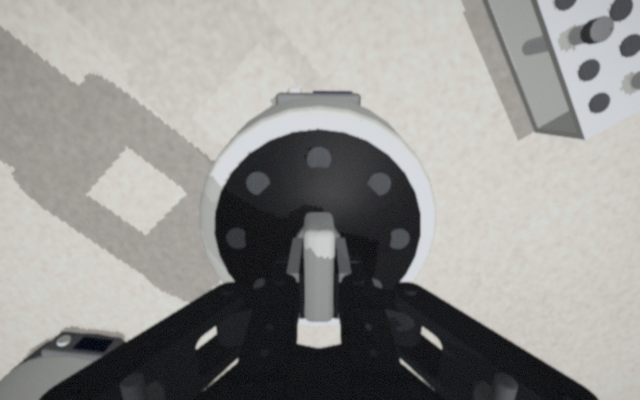

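The nut is gripped: the opening reads 13 mm and the bar sits between the pads at about (319,270). Now a small anticlockwise try.

Emit:
step_arm --pt "0 0 0 0 3" --pt "0 0 0 0 3" --pt "0 0 0 0 0"

```text
t: 4.42
tool_pos: [0.5233, 0.1724, 0.1064]
tool_rot: [0.723, 3.042, 0.013]
contact_force: [-0.7, -0.9, 0.1]
opening: 0.0132
```

```bash
python3 - <<'E'
from bar import *
o,im=wsnap('w7.png')
E
```

```text
t 4.425 tcp [0.52332749 0.17240562 0.10639285] tilt z [ 0.01664369  0.00470321 -0.99985042] jaw y deg 63.26809711730452 q [ 0.182 -0.023  1.906  0.002  1.241 -0.922] open 0.013201768280228848 F [-0.7 -0.9  0.1] [-0.19  0.14  0.07]
```

View pics/w7.png

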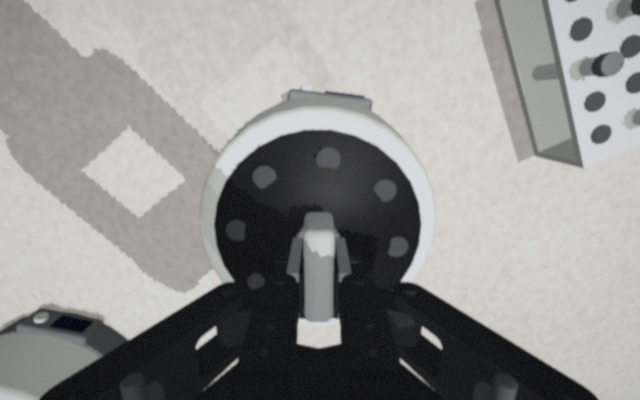

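It gives anticlockwise: the bar followed the gripper while the rotor holes stayed put, with a torque of only about 0.1 N m. Continuing to about 60° total.

Emit:
step_arm --pt "0 0 0 0 6" --pt "0 0 0 0 6" --pt "0 0 0 0 6" --pt "0 0 0 0 6" --pt "0 0 0 0 6" --pt "0 0 0 0 6" --pt "0 0 0 0 6" --pt "0 0 0 0 6" --pt "0 0 0 0 6" --pt "0 0 0 0 0"

```text
t: 5.72
tool_pos: [0.5231, 0.1734, 0.1064]
tool_rot: [-0.769, 3.037, 0.025]
contact_force: [0.1, -0.4, 0.1]
opening: 0.0135
```

```bash
python3 - <<'E'
from bar import *
o,im=wsnap('w8.png')
E
```

```text
t 5.725 tcp [0.52313248 0.17336003 0.10639592] tilt z [ 0.00486181  0.01772659 -0.99983105] jaw y deg 118.41189926545496 q [ 0.176 -0.018  1.901  0.017  1.251 -1.896] open 0.013471554358890487 F [ 0.1 -0.4  0.1] [-0.24  0.05  0.16]
```

View pics/w8.png

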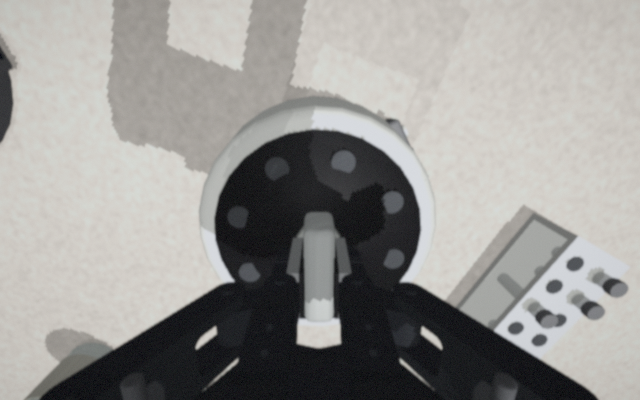

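The bar has turned 61° with the jaws. It still sits straight between the pads at column 319, and the rack is clear of the fingers. Next I open the gripper and rise.

Emit:
step_arm --pt "1 0 0 0 0" --pt "1 0 0 0 0" --pt "1 0 0 0 0" --pt "1 0 0 0 0" --pt "1 0 0 0 0" --pt "1 0 0 0.02 0" --pt "1 0 0 0.04 0" --pt "1 0 0 0.05 0" --pt "1 0 0 0.04 0" --pt "1 0 0 0 0" --pt "1 0 0 0 0"

```text
t: 7.15
tool_pos: [0.5228, 0.1737, 0.2674]
tool_rot: [-0.76, 3.032, 0.026]
contact_force: [-0.3, -0.1, 0.1]
opening: 0.0851
```

```bash
python3 - <<'E'
from bar import *
o,im=wsnap('w9.png')
for th in (100,120,140): print(bar(im,(295,130,345,230),th)[:4])
print(ctrl.spot_in(im,'nut_a_grip'))
o,im=snap('top','t9.png')
for d in ctrl.spot_in(im,'rack_center'): b=d['bbox'];print(d['p'],b,ray(im,(b[0]+b[2])/2,(b[1]+b[3])/2,.025))
E
```

```text
t 7.15 tcp [0.52283621 0.17366138 0.26735026] tilt z [ 0.0108571   0.0198967  -0.99974309] jaw y deg 118.164288172601 q [ 0.177 -0.155  1.753  0.018  1.529 -1.886] open 0.0850574075993999 F [-0.3 -0.1  0.1] [-0.   -0.04 -0.02]
(array([ 11,  29,  23,  48, 766], dtype=int32), array([0.52109414, 0.17199552], dtype=float32), np.float64(28.331161172570347), array([0.0166393 , 0.04461682]))
(array([ 14,  30,  19,  46, 642], dtype=int32), array([0.5218315, 0.1726884], dtype=float32), np.float64(25.986616335727945), array([0.01465341, 0.04299071]))
(array([ 15,  32,  18,  44, 565], dtype=int32), array([0.52222526, 0.17323983], dtype=float32), np.float64(26.377232437805617), array([0.01363898, 0.04147932]))
[{'bbox': [301.2, 156.2, 326.4, 207.0], 'p': 0.79}]
0.53 [190.8, 214.6, 201.4, 234.6] [0.48029388 0.35334061 0.025     ]
0.2 [378.8, 165.3, 394.1, 184.4] [ 0.59941244 -0.16339868  0.025     ]
```

View pics/w9.png

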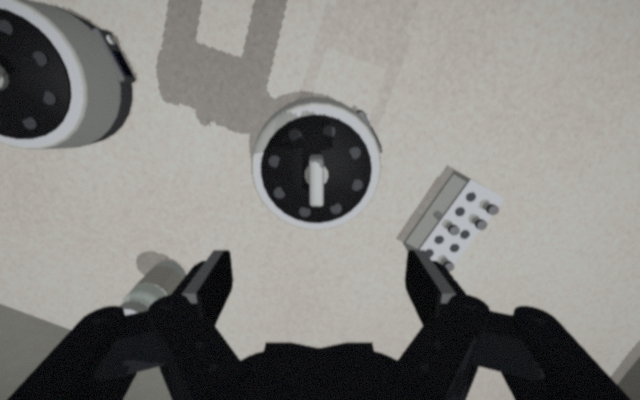

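View pics/t9.png

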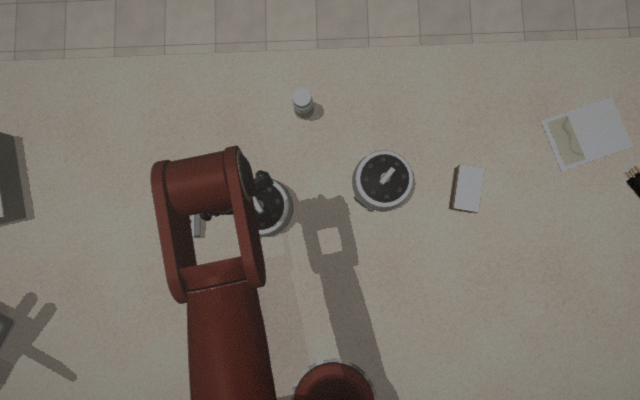

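The released bar, at (316,180) in the wrist picture, now points at about 27°. It was at −33°, so it has turned about 60°. The rack, the carton and the other nut look as they were, and the gripper is clear.

```bash
python3 -c "
from station import ctrl
print(ctrl.finish_job())"
```

```text
the job is handed in; nothing more can be done
None
```

The rotor nut of the centrifuge next to the white tube rack is loosened by about 60° (1.05 rad), more than the eighth of a turn asked for. I then released it and handed the job in at about 7.3 s.

- **Direction:** I tried anticlockwise first with a 6° turn. The nut gave at once with about 0.1 N m, so I carried on that way and did not try clockwise.
- **Nut after release:** the wrist camera measured the bar at about 26–28°, against about 147° (the same as −33°) at the start. This agrees with the 61° the jaws turned.
- **Forces and clearance:** contact forces stayed around 1 N at every reading. The gripper is open about 16 cm above the nut.
- **Surroundings:** the other nut and the carton look unchanged in the top picture.
- **Check that failed:** in that picture the arm partly covered the rack, so the network boxed only a piece of it and its position reading there is no use. The rack looked undisturbed in the wrist pictures, and the fingers stayed clear of it.

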